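# Engage the magnets of a bead separator

### The job

On the bead separator, push the loaded tube rack along its tray until it is fully home against the lever housing. Then slide the lever on top of the housing along its slot, past the first detent and all the way to the second stop, so that it stays there. Only push with the fingers: do not lift or tip the rack, and leave everything else on the bench where it stands.

Things in the scene. Friction and masses are not known exactly. Their poses are not given: they have to be found in the camera images.
- separator: Bead separator, fixed; place and yaw (up to 20 deg) vary. Origin on the bench, z up, x from the tray's open front (robot's side) to the lever housing at the back, y left. Sizes in its frame, mm: slab x -135..115, y +-75, top z 24. Two rails along x, -135..55, inner faces y +-52.5, 8 thick, tops z 44; the rack slides between them. Housing x 55..115, y +-75, flat top z 78.
- rack_stop (a point): Foot of the middle of the housing's front face, which the rack is pushed against: x 55, y 0, z 24 mm in the separator's frame.
- slot_mid (a point): Middle of the lever's slot, on the housing's flat top: x 85, y 0, z 78 mm in the separator's frame. The slot runs along y. Bars beside it (none, one, two) mark the lever's three positions at y -25, 0, +25.
- rack: Tube rack to be pushed: loose solid block 80 (x) by 100 (y) by 45 mm, 150 to 330 g, with closed tubes up to 54 above its underside. Origin: centre of its underside; x towards the housing. It starts on the slab between the rails, 45 to 70 mm short of the housing; home, its origin is at x 15, y 0, z 24 mm in the separator's frame. Push its plain front face (x -40) with a few N.
- selector (a joint): Lever position along its slot in m, growing along the separator's +y: 0 parked (start), 0.025 first detent, 0.050 second stop (rigid end). Sprung notches hold it at all three: leaving one takes about 6 N, and past half-way it snaps into the next and stays.
- lever_top (a point): Centre of the top of the lever's grip, 114 mm above the bench; starts at x 85, y -25 mm in the separator's frame. The grip is an upright block 26 (separator x) by 12 (y) by 30 tall, its foot 6 above the housing's top. Push its -y side towards +y; it moves 50 mm in all.
- small_bottle: Bystander: small white bottle, diameter 42, 85 tall, stands on the bench on the separator's right (-y) side. Origin: centre of its underside.
- timer: Bystander: flat timer, 62 by 70 by 15, lies on the bench on the separator's left (+y) side. Origin: centre of its underside.
- spare_rack: Bystander: a second tube rack of the same size, nearly empty, on the open bench to the left. Origin: centre of its underside.
- big_bottle: Bystander: white bottle, diameter 64, 130 tall, on the right. Origin: centre of its underside.
- tip_box: Bystander: pipette tip box with a lid, 87 by 122 by 71 high, on the left. Origin: centre of its underside.
- waste_pot: Bystander: open round pot, diameter 110, 100 tall, on the right. Origin: centre of its underside.

How it is judged:
By the outcome, as a careful person would: the job done as asked, in the order asked, and still so for the second after the job is handed in, with the robot touching nothing.
It also fails if it takes over 51 s, if anything falls off the work surface, if the arm or the gripper's body presses on something with over 40 N, if the wrist force passes 120 N, or if a joint passes its speed limit or range.

### The arm

A 6-joint arm with a two-finger parallel gripper is mounted at the origin on the work surface. World frame = base frame: x ahead of the robot, y to its left, z up, the work surface at z = 0. Lengths are in m, angles in rad, forces in N, time in s.
With the tool pointing down it reaches from about 0.35 to 0.975 m from the base axis. Payload 4.9 kg.
Tool frame: the origin (TCP) lies where the fingers leave the gripper's body, on its centre line; the fingertips stand 73 mm ahead of it and the grasp point (between the pads) lies 54 mm ahead of it; z points along the fingers, y is the direction in which the jaws open and shut (so a half turn about z gives the same grasp; the last joint's range is limited). The gripper opens to 85 mm and grips with 20 to 120 N. Pads are 22 mm wide; open, the fingers measure 114 mm over their backs; the gripper's body (76 mm by 85 mm) begins 54 mm behind the grasp point. The pads swing forward as they close: fully open they stand 13 mm farther back than shut.
Start: joints at [1.068, 0.053, 1.613, -0, 1.476, -0.119], TCP at [0.234, 0.58, 0.304] pointing down, gripper open.
Joint ranges: [-3.01, 3.01], [-1.01, 2.22], [0.06, 2.58], [-1.02, 4.17], [0.09, 2.62], [-3.14, 3.14]. Speed limits (rad/s): [2.57, 2.57, 3.14, 3.14, 3.14, 3.14].

### API

Orientations are given as a rotation vector (axis times angle).
In Python, from station import monitor, vision, workorder gives the robot as it stands.
- The arm moves only by the tool arm_command, never from a script. Its argument "rows" is text: rows parted by semicolons, each of 6 numbers parted by spaces: the shift along the world's x, y, z in mm, then the turn, a rotation vector about the world's x, y, z in degrees. In form: tx ty tz wx wy wz; .... A call has 1 to 12 rows; each row is the pose to reach, as a shift and turn from the pose measured when the call began; what a row does not reach only later rows make up. A row lasts 1/8 s, in which the tool goes at most 62.5 mm and 10.7 degrees, less where a joint would pass 70% of its speed; a pose out of reach is approached as far as the arm can. A call with a gripper value outside its range is refused whole. "jaw" is the opening, from 0 (shut) to 1 (fully open), set as the call begins (left out, the last holds). The fingers move at their own pace and stop on an object; "squeeze" is the grip in N (left out, the last holds). Time passes only in rows, so rows that repeat a pose let the fingers close. It gives the time, the measured TCP pose, the force and the opening at its end, in the units of the state.
- monitor.get_obs(): the state, without advancing time (a new reading comes with each control period).
- vision.get_image(name): name is "scene" or "side" or "wrist"; returns a dict with "frame" (480x640x3 uint8, red, green, blue), "vfov" (degrees; the focal length in pixels is half the picture's height over the tangent of half this angle, whatever the lens; pixels are square), "cx", "cy" (the principal point, pixels), "R" (3x3) and "t" (3): a world point X has camera coordinates R X + t; the wrist camera has in their place "T_tool_cam" (4x4, takes a point from camera to tool coordinates, whose origin is the TCP and whose axes are the flange's). Camera axes: x right, y down, z forward; pixel columns grow to the right and rows downward; lengths in m; the calibration is good to about 2 mm. A picture is of the moment at which its call begins: read the wrist's pose just before it. There is no depth.
- workorder.finish_job(): hands the job in, once; it reports no verdict.
The state is a dict: "t": time; "q": joint angles; "dq": joint speeds; "effort": joint torques, N m; "tool_pos": TCP position; "tool_rot": TCP orientation; "contact_force": force on the tool from outside, world axes, zero at the start; "wrist_torque": the same for the moment, N m; "opening": finger opening in m.
Only numpy, scipy, OpenCV 4.12 (cv2) and the standard library are available. Lean on these libraries where they do the work, as an engineer would, in place of code of your own. Each camera call takes 0.05 s, during which the arm holds its last target. There are 200 camera calls.

## Working session

There is one attempt and no reset: what is moved stays moved. The work goes in short steps, Python scripts to look and compute and a tool call to move; the robot and the scene stay as the last step left them, time stands still between calls to the robot, and variables do not carry over. Pictures are saved under pics/ and viewed, about 8 in all and at most 12, crops included, and the job is handed in when it is done.

Besides the shell and the picture viewer there is one more tool, called after "Request:" by a JSON object that holds its "fn" and its "kwargs". arm_command: Moves the arm, as the interface text tells. Its arguments: {"type":"object","properties":{"rows":{"type":"string"},"jaw":{"type":"number"},"squeeze":{"type":"number"}},"required":["rows"]}

```bash
mkdir -p pics; cat > h.py <<'E'
import numpy as np, cv2
from scipy.spatial.transform import Rotation as Ro
from station import monitor, vision, workorder
def K(c):
    f=240/np.tan(np.radians(c["vfov"])/2); return f,c["cx"],c["cy"]
def save(c,n): cv2.imwrite("pics/"+n,c["frame"][:,:,::-1])
def cam(name):
    o=monitor.get_obs(); c=vision.get_image(name)
    if name=="wrist":
        Rt=Ro.from_rotvec(o["tool_rot"]).as_matrix() if np.size(o["tool_rot"])==3 else np.array(o["tool_rot"])
        T=np.eye(4);T[:3,:3]=Rt;T[:3,3]=o["tool_pos"]; M=np.linalg.inv(T@np.array(c["T_tool_cam"])); c["R"]=M[:3,:3];c["t"]=M[:3,3]
    return c
def pt(c,u,v,z):
    f,cx,cy=K(c);R=np.array(c["R"]);C=-R.T@np.array(c["t"]);d=R.T@np.array([(u-cx)/f,(v-cy)/f,1])
    return C+d*(z-C[2])/d[2]
def proj(c,X):
    f,cx,cy=K(c);p=np.array(c["R"])@np.array(X)+np.array(c["t"]);return np.array([f*p[0]/p[2]+cx,f*p[1]/p[2]+cy])
E
python3 - <<'E'
from h import *
o=monitor.get_obs();print({k:np.round(o[k],3) for k in o})
for n in("scene","side","wrist"):
    c=cam(n);save(c,n+"0.png");print(n,c["vfov"],c["cx"],c["cy"],(-np.array(c["R"]).T@np.array(c["t"])).round(3), {k for k in c})
E
```

```text
{'t': np.float64(0.0), 'q': array([ 1.068,  0.053,  1.614, -0.   ,  1.476, -0.119]), 'dq': array([ 0.002,  0.   , -0.001, -0.001, -0.001,  0.002]), 'effort': array([-0.0000e+00, -3.9366e+01, -3.7018e+01, -0.0000e+00,  7.0000e-03,
       -0.0000e+00]), 'tool_pos': array([0.234, 0.579, 0.303]), 'tool_rot': array([-5.990e-01, -3.083e+00,  3.000e-03]), 'contact_force': array([ 0.455,  0.183, -0.113]), 'wrist_torque': array([-0.022,  0.049, -0.009]), 'opening': np.float64(0.085)}
scene 44.20689370620886 327.1307822415009 248.6599274133083 [ 0.985 -0.862  0.717] {'vfov', 't', 'cx', 'R', 'frame', 'cy'}
side 51.99128803205871 311.4363135470052 249.30480322679665 [ 0.378 -0.816  0.955] {'vfov', 't', 'cx', 'R', 'frame', 'cy'}
wrist 60.26184755739487 320.92525694705347 242.09816036087594 [0.16  0.609 0.372] {'vfov', 't', 'cx', 'R', 'cy', 'frame', 'T_tool_cam'}
```

View pics/scene0.png

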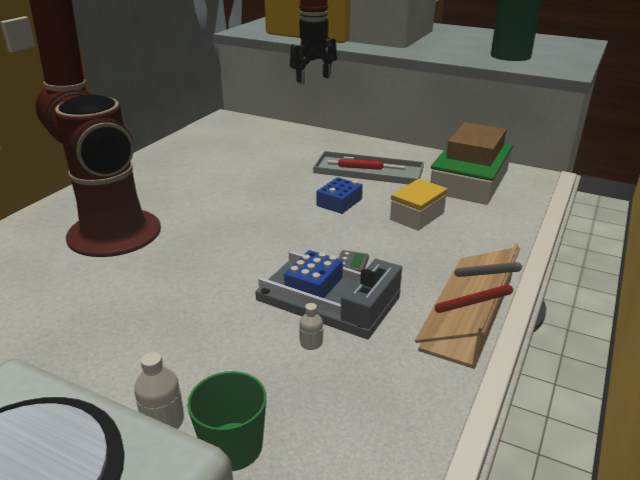

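View pics/side0.png

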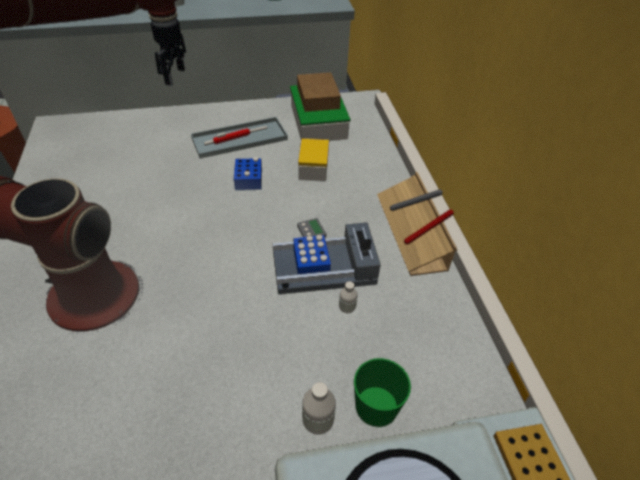

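The scene view shows the separator around (330,290), with the blue rack at (313,272), the lever at (372,275) and the small bottle at (311,328). The side view shows the same layout. I'll get a rough location, then go close with the wrist camera.

```bash
python3 - <<'E'
from h import *
c=cam("scene");s=cam("side")
for n,cc,u,v,z in [("slabFR",c,257,294,.024),("slabBR",c,364,329,0),("lever",c,372,272,.114),("housBL",c,402,264,.078),("housFR",c,343,293,.078),("bottle",c,311,347,0),("timer",c,352,260,.015),("slabFR",s,276,290,.0),("lever",s,364,232,.114),("housBR",s,379,268,.078),("housBL",s,368,226,.078)]:
    print(n,pt(cc,u,v,z).round(3))
o=monitor.get_obs();print(vision.get_image("wrist")["T_tool_cam"].round(3) ,Ro.from_rotvec(o["tool_rot"]).as_matrix().round(2))
E
```

```text
slabFR [ 0.451 -0.082  0.024]
slabBR [ 0.67  -0.059  0.   ]
lever [ 0.67  -0.033  0.114]
housBL [0.693 0.069 0.078]
housFR [ 0.63  -0.07   0.078]
bottle [ 0.604 -0.148  0.   ]
timer [0.561 0.126 0.015]
slabFR [ 0.44 -0.06  0.  ]
lever [ 0.666 -0.007  0.114]
housBR [ 0.683 -0.096  0.078]
housBL [0.694 0.047 0.078]
[[-0.001 -0.951 -0.309  0.079]
 [ 1.    -0.001  0.002  0.   ]
 [-0.002 -0.309  0.951 -0.069]
 [ 0.     0.     0.     1.   ]] [[-0.93  0.37 -0.  ]
 [ 0.37  0.93 -0.  ]
 [ 0.   -0.   -1.  ]]
```

Request:
{"fn": "arm_command", "kwargs": {"rows": "20 -50 5 0 0 2; 45 -105 10 0 0 4; 65 -160 15 0 0 6; 90 -210 20 0 0 8; 110 -260 25 0 0 10; 130 -310 30 0 0 12; 155 -365 35 0 0 14; 175 -415 40 0 0 16; 200 -465 45 0 0 18; 220 -520 50 0 0 20; 245 -570 55 0 0 21; 265 -600 57 0 0 21.6", "jaw": 0}}

```text
t: 1.8
tool_pos: [0.4995, -0.023, 0.361]
tool_rot: [0.014, 3.141, -0.002]
contact_force: [0.7, 1.2, -0.2]
opening: -0.0004
```

Request:
{"fn": "arm_command", "kwargs": {"rows": "0 0 0 0 0 0; 0 0 0 0 0 0"}}

```text
t: 2.05
tool_pos: [0.4993, -0.0227, 0.3608]
tool_rot: [0.014, 3.141, -0.001]
contact_force: [-0.3, -0.1, -0.5]
opening: 0.0002
```

```bash
python3 - <<'E'
from h import *
o=monitor.get_obs();print(o["t"],o["tool_pos"],o["tool_rot"],o["opening"])
c=cam("wrist");save(c,"w1.png")
E
```

```text
2.05 [ 0.49928709 -0.02274643  0.36079139] [ 1.42359952e-02  3.14125989e+00 -8.10342140e-04] 0.0001997318212315565
```

View pics/w1.png

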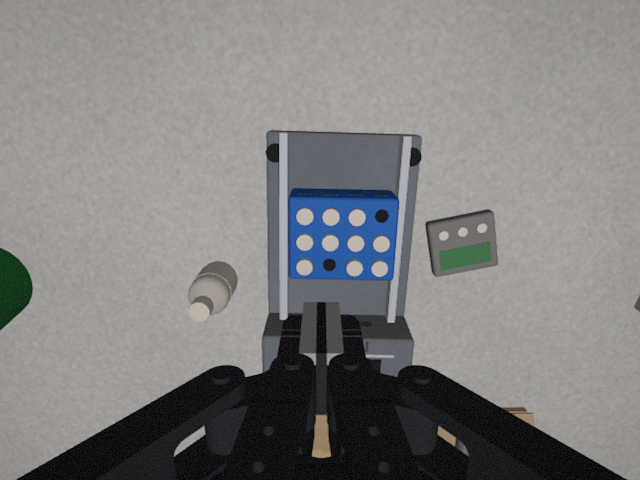

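The wrist view shows the slab front corners at (267,132) and (421,136). The rail strips run from about (283,134) and (406,138). The rack front face is at row 192, the housing front face at rows 315–337, and the timer and small bottle stand clear at the sides. I'll measure the corners by mask.

```bash
python3 - <<'E'
from h import *
c=cam("wrist")
for n,u,v,z in [("slabFR",267,132,.024),("slabFL",421,136,.024),("railR0",283,134,.044),("railR1",284,318,.044),("railL0",406,138,.044),("railL1",391,320,.044),("houFRtop",264,337,.078),("houFLtop",412,339,.078),("houRfoot",266,315,.078)]:
    print(n,pt(c,u,v,z).round(4))
f=c["frame"];h=cv2.cvtColor(f,cv2.COLOR_RGB2HSV)
m=cv2.inRange(h,(105,150,60),(130,255,255));k,_=cv2.findContours(m,0,2);b=max(k,key=cv2.contourArea)
p=cv2.boxPoints(cv2.minAreaRect(b));print(p.round(1).tolist());[print("rack z69",pt(c,*q,.069).round(4)) for q in p]
g=cv2.resize(f[110:400,230:440],None,fx=2.8,fy=2.0*1.03,interpolation=cv2.INTER_CUBIC)
g=cv2.resize(f[110:360,230:450],(704,600)[::1] if 0 else (528,600),interpolation=cv2.INTER_CUBIC)
g=cv2.convertScaleAbs(g,alpha=1.8);cv2.imwrite("pics/w1c.png",g[:,:,::-1])
E
```

```text
slabFR [ 0.442  -0.0725  0.024 ]
slabFL [0.447  0.0741 0.024 ]
railR0 [ 0.4428 -0.0556  0.044 ]
railR1 [ 0.629  -0.0615  0.044 ]
railL0 [0.4473 0.0559 0.044 ]
railL1 [0.6325 0.0504 0.044 ]
houFRtop [ 0.631  -0.0781  0.078 ]
houFLtop [0.6346 0.0653 0.078 ]
houRfoot [ 0.6073 -0.075   0.078 ]
[[286.3999938964844, 277.79998779296875], [288.20001220703125, 188.10000610351562], [397.5, 190.3000030517578], [395.70001220703125, 280.1000061035156]]
rack z69 [ 0.573  -0.0551  0.069 ]
rack z69 [ 0.4875 -0.0505  0.069 ]
rack z69 [0.4904 0.0459 0.069 ]
rack z69 [0.5763 0.0483 0.069 ]
```

View pics/w1c.png

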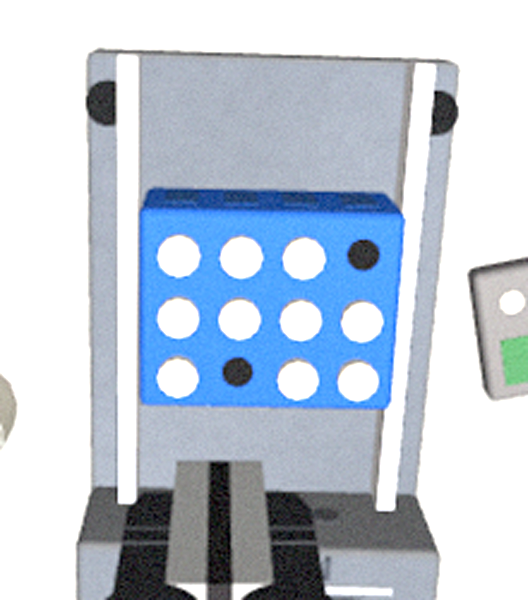

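Front edge and rails agree on a yaw of about −1.8° and an origin of about (0.579, −0.004). The rack front face is at separator x ≈ −84, a gap of about 59 mm, which matches the given range. I'll descend in front of the rack with the jaws shut.

Request:
{"fn": "arm_command", "kwargs": {"rows": "-20 12 -30 0 0 -1; -38 22.5 -70 0 0 -1.3; -38 22.5 -115 0 0 -1.3; -38 22.5 -160 0 0 -1.3; -38 22.5 -200 0 0 -1.3; -38 22.5 -230 0 0 -1.3; -38 22.5 -245 0 0 -1.3; -38 22.5 -253 0 0 -1.3; -38 22.5 -253 0 0 -1.3; -38 22.5 -253 0 0 -1.3"}}

```text
t: 3.4
tool_pos: [0.462, 0.0003, 0.1092]
tool_rot: [0.047, 3.138, -0.002]
contact_force: [-0.5, -0.6, 0.2]
opening: -0.0
```

```bash
python3 - <<'E'
from h import *
o=monitor.get_obs();print(o["t"],o["tool_pos"],o["tool_rot"],o["contact_force"])
c=cam("scene");w=cam("wrist");
g=cv2.resize(c["frame"][220:360,230:420],(570,420),interpolation=cv2.INTER_CUBIC)
cv2.imwrite("pics/s2.png",cv2.convertScaleAbs(g,alpha=1.4)[:,:,::-1]);save(w,"w2.png")
E
```

```text
3.4 [4.62021485e-01 3.48450945e-04 1.09203769e-01] [ 4.72935469e-02  3.13812525e+00 -1.69521151e-03] [-0.51939776 -0.58237073  0.24638326]
```

View pics/s2.png

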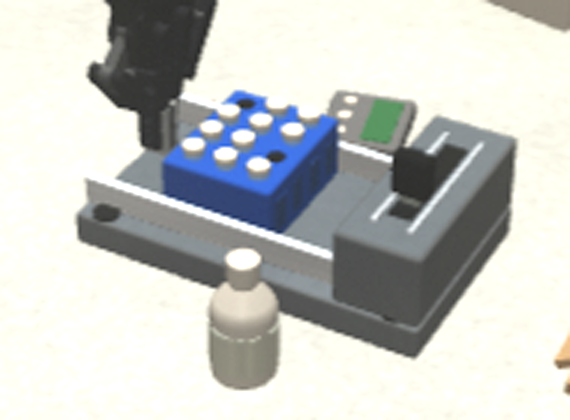

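The fingertips (crop 155,140) stand in the tray in front of the rack, clear of the rails. Now I'll push along the tray.

Request:
{"fn": "arm_command", "kwargs": {"rows": "6 -0.2 0 0 0 0; 12 -0.4 0 0 0 0; 17 -0.5 0 0 0 0; 22 -0.7 0 0 0 0; 28 -0.9 0 0 0 0; 34 -1.1 0 0 0 0; 40 -1.3 0 0 0 0; 46 -1.4 0 0 0 0; 52 -1.6 0 0 0 0; 58 -1.8 0 0 0 0; 64 -2 0 0 0 0; 68 -2.1 0 0 0 0"}}

```text
t: 5.0
tool_pos: [0.5303, -0.0019, 0.1091]
tool_rot: [0.048, 3.138, -0.002]
contact_force: [-2.0, -0.2, 1.2]
opening: 0.0003
```

Request:
{"fn": "arm_command", "kwargs": {"rows": "3 -0.1 0 0 0 0; 5 -0.2 0 0 0 0; 7 -0.2 0 0 0 0; 9 -0.3 0 0 0 0"}}

```text
t: 5.5
tool_pos: [0.5393, -0.0021, 0.1092]
tool_rot: [0.048, 3.138, -0.002]
contact_force: [-1.7, -0.1, 0.5]
opening: -0.0003
```

Request:
{"fn": "arm_command", "kwargs": {"rows": "1 0 0 0 0 0; 2 0 0 0 0 0; 3 -0.1 0 0 0 0; 4 -0.1 0 0 0 0"}}

```text
t: 6.0
tool_pos: [0.5422, -0.0021, 0.1091]
tool_rot: [-0.047, -3.139, 0.001]
contact_force: [-10.7, 0.8, 7.3]
opening: -0.0
```

Request:
{"fn": "arm_command", "kwargs": {"rows": "0.7 0 0 0 0 0; 1.4 0 0 0 0 0; 2 0 0 0 0 0"}}

```text
t: 6.38
tool_pos: [0.5426, -0.0019, 0.1092]
tool_rot: [-0.047, -3.134, 0.001]
contact_force: [-11.6, 1.2, 10.0]
opening: 0.0001
```

Force rose from 2 to 11 N at the expected place, so the rack appears home. I'll back off, rise, and look from the right side.

Request:
{"fn": "arm_command", "kwargs": {"rows": "-8 0 0 0 0 0; -25 1 0 0 0 0; -35 1 30 0 0 0; -35 0 75 0 0 0; -30 -30 120 0 0 0; -25 -60 165 0 0 0; -20 -90 205 0 0 0; -20 -115 220 0 0 0; -20 -118 220 0 0 0; -20 -118 220 0 0 0"}}

```text
t: 7.62
tool_pos: [0.5223, -0.1195, 0.3281]
tool_rot: [-0.047, -3.133, -0.001]
contact_force: [-0.1, -0.1, -0.1]
opening: -0.0002
```

```bash
python3 - <<'E'
from h import *
o=monitor.get_obs();print(o["t"],o["tool_pos"],o["tool_rot"],o["contact_force"])
w=cam("wrist");c=cam("scene");save(w,"w3.png");cv2.imwrite("pics/s3.png",cv2.convertScaleAbs(cv2.resize(c["frame"][220:360,230:420],(570,420),interpolation=2),alpha=1.4)[:,:,::-1])
cv2.imwrite("pics/w3b.png",cv2.convertScaleAbs(w["frame"],alpha=1.8)[:,:,::-1])
for X in [(.085,-.025,.114),(.055,.075,.078),(.055,-.075,.078),(-.025,.05,.069),(-.025,-.05,.069),(-.135,.075,.024)]:
    R=np.array([[.9995,.0314],[-.0314,.9995]]);p=R@X[:2]+[.579,-.004];print(X,proj(w,[*p,X[2]]).round())
E
```

```text
7.625 [ 0.52230712 -0.11954178  0.32810554] [-4.70953569e-02 -3.13280667e+00 -5.37663816e-04] [-0.09793802 -0.12080891 -0.11288782]
(0.085, -0.025, 0.114) [434. 391.]
(0.055, 0.075, 0.078) [540. 335.]
(0.055, -0.075, 0.078) [368. 335.]
(-0.025, 0.05, 0.069) [520. 245.]
(-0.025, -0.05, 0.069) [400. 245.]
(-0.135, 0.075, 0.024) [543. 107.]
```

View pics/w3b.png

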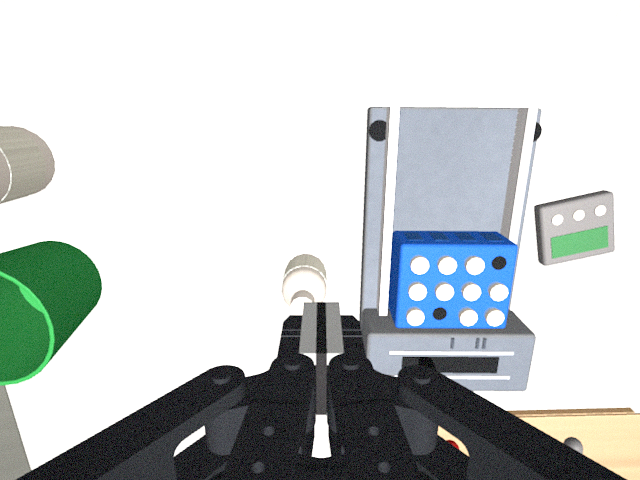

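The rack is flush with the housing: its back top edge is at row ~327, with the housing's front edge right behind it. The detent bars are at (452,342) and (481,342), and the slot runs from column 402 to 497. The lever itself is hidden by the fingers, so I'll check lateral alignment with the bars and find the lever in the scene view.

```bash
python3 - <<'E'
from h import *
w=cam("wrist");c=cam("scene")
R=np.array([[.9995,.0314],[-.0314,.9995]])
def sep(p): return (R.T@(p[:2]-[.579,-.004])*1000).round(1)
for n,u,v,z in [("bar1",452,342,.078),("bar2",481,342,.078),("slotR",402,365,.078),("slotL",497,365,.078),("hFL",532,333,.078),("hFR",364,333,.078),("slabFL",540,109,.024),("slabFR",369,108,.024)]: 
    p=pt(w,u,v,z);print(n,p.round(4),sep(p))
for y in(-.025,0,.025):
  for z in(.084,.114): print(y,z,((proj(c,[*(R@[.085,y]+[.579,-.004]),z])-[230,220])*3).round())
E
```

```text
bar1 [ 0.64   -0.0066  0.078 ] [61.  -0.7]
bar2 [0.6408 0.0188 0.078 ] [61.  24.8]
slotR [ 0.662  -0.0499  0.078 ] [ 84.4 -43.2]
slotL [0.6647 0.0352 0.078 ] [84.4 41.9]
hFL [0.6332 0.0626 0.078 ] [52.1 68.3]
hFR [ 0.6287 -0.0839  0.078 ] [ 52.1 -78.3]
slabFL [0.4471 0.0729 0.024 ] [-134.2   72.7]
slabFR [ 0.4419 -0.0744  0.024 ] [-134.8  -74.7]
-0.025 0.084 [415. 192.]
-0.025 0.114 [417. 152.]
0 0.084 [431. 172.]
0 0.114 [434. 132.]
0.025 0.084 [448. 152.]
0.025 0.114 [450. 113.]
```

View pics/s3.png

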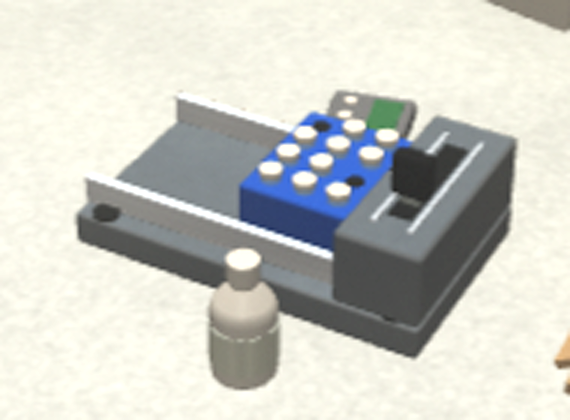

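The bars check to within 1 mm (separator y −0.7 and 24.8), the rack is home, and the lever is parked at (415,172) as predicted. Next I'll put the fingertips down on the lever's −y side.

Request:
{"fn": "arm_command", "kwargs": {"rows": "35 10 -5 0 0 0; 75 20 -15 0 0 0; 115 35 -35 0 0 0; 140 43 -65 0 0 0; 140 43 -100 0 0 0; 140 43 -130 0 0 0; 140 43 -150 0 0 0; 140 43 -160 0 0 0; 140 43 -165 0 0 0; 140 43 -165 0 0 0"}}

```text
t: 9.07
tool_pos: [0.6627, -0.0761, 0.1638]
tool_rot: [-0.045, -3.133, -0.0]
contact_force: [0.3, 0.2, -0.3]
opening: 0.0001
```

```bash
python3 - <<'E'
from h import *
o=monitor.get_obs();print(o["t"],o["tool_pos"],o["contact_force"])
c=cam("scene");cv2.imwrite("pics/s4.png",cv2.convertScaleAbs(cv2.resize(c["frame"][220:360,230:420],(570,420),interpolation=2),alpha=1.6)[:,:,::-1])
E
```

```text
9.075 [ 0.66271433 -0.07611435  0.16375731] [ 0.3401643   0.1518679  -0.34265801]
```

View pics/s4.png

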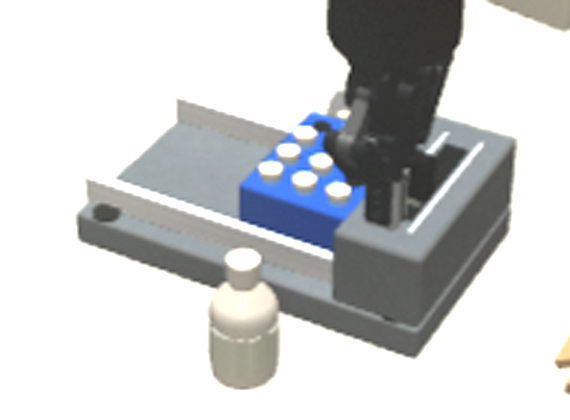

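The fingers (crop 385,205) are beside the lever on the −y side, above the housing top. Now pushing towards +y.

Request:
{"fn": "arm_command", "kwargs": {"rows": "0.2 6 0 0 0 0; 0.4 12 0 0 0 0; 0.5 17 0 0 0 0; 0.7 22 0 0 0 0; 0.8 27 0 0 0 0; 1 32 0 0 0 0; 1.2 37 0 0 0 0; 1.3 42 0 0 0 0; 1.5 47 0 0 0 0; 1.6 52 0 0 0 0; 1.8 57 0 0 0 0; 1.9 61 0 0 0 0"}}

```text
t: 10.62
tool_pos: [0.6647, -0.0156, 0.1641]
tool_rot: [-0.046, -3.134, 0.002]
contact_force: [0.6, -3.6, -0.3]
opening: -0.0001
```

Request:
{"fn": "arm_command", "kwargs": {"rows": "0.1 2 0 0 0 0; 0.1 4 0 0 0 0; 0.2 6 0 0 0 0; 0.2 8 0 0 0 0"}}

```text
t: 11.12
tool_pos: [0.665, -0.0073, 0.1641]
tool_rot: [-0.045, -3.134, 0.002]
contact_force: [-0.1, 1.1, -0.8]
opening: 0.0
```

Request:
{"fn": "arm_command", "kwargs": {"rows": "0 1.5 0 0 0 0; 0.1 3 0 0 0 0; 0.1 4.5 0 0 0 0; 0.2 6 0 0 0 0"}}

```text
t: 11.62
tool_pos: [0.6652, -0.0027, 0.1642]
tool_rot: [-0.046, -3.134, 0.007]
contact_force: [-0.7, -8.7, 0.4]
opening: -0.0003
```

There is 8.7 N at separator y ≈ 4, which is where the rigid end should be. Backing off and rising to check.

Request:
{"fn": "arm_command", "kwargs": {"rows": "0 -8 0 0 0 0; -1 -30 0 0 0 0; -2 -40 25 0 0 0; -10 -55 70 0 0 0; -30 -75 110 0 0 0; -60 -110 140 0 0 0; -90 -150 160 0 0 0; -120 -190 165 0 0 0; -130 -200 165 0 0 0; -130 -200 165 0 0 0"}}

```text
t: 12.88
tool_pos: [0.5346, -0.2035, 0.329]
tool_rot: [-0.049, -3.134, 0.006]
contact_force: [-0.4, 0.9, -0.7]
opening: 0.0
```

```bash
python3 - <<'E'
from h import *
o=monitor.get_obs();print(o["t"],o["tool_pos"],o["contact_force"])
c=cam("scene");w=cam("wrist")
a=cv2.convertScaleAbs(cv2.resize(c["frame"][220:360,230:420],(570,420),interpolation=2),alpha=1.4)
b=cv2.convertScaleAbs(cv2.resize(w["frame"],(230,172)),alpha=1.8);a=np.hstack([a,np.vstack([b,np.zeros((420-172,230,3),np.uint8)])])
cv2.imwrite("pics/s5.png",a[:,:,::-1])
R=np.array([[.9995,.0314],[-.0314,.9995]])
def sep(p): return (R.T@(p[:2]-[.579,-.004])*1000).round(1)
# dark lever blob on the housing in wrist view
g=w["frame"].max(2)
print("pred lever wrist",proj(w,[*(R@[.085,.025]+[.579,-.004]),.114]).round())
h=cv2.cvtColor(w["frame"],cv2.COLOR_RGB2HSV);m=cv2.inRange(h,(105,150,60),(130,255,255));k,_=cv2.findContours(m,0,2)
b=max(k,key=cv2.contourArea);p=cv2.boxPoints(cv2.minAreaRect(b));[print(q.round(),sep(pt(w,*q,.069))) for q in p]
save(w,"w5.png")
E
```

```text
12.875 [ 0.53461237 -0.20354568  0.32897018] [-0.36709063  0.92963051 -0.73892734]
pred lever wrist [601. 374.]
[478. 215.] [-35.2 -71.8]
[620. 215.] [-35.3  44.3]
[620. 312.] [52.6 63.6]
[478. 312.] [ 52.9 -61.6]
```

View pics/s5.png

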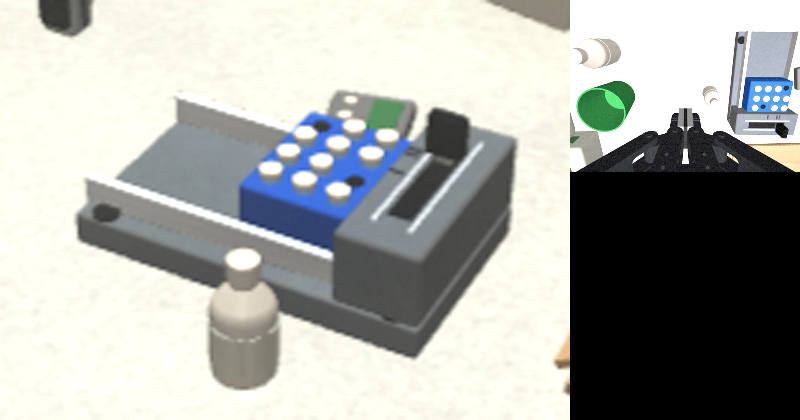

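The lever is at crop (448,133), the predicted +25 position, at the two-bar mark. The rack is against the housing, and the bottle and timer have not moved. Handing in.

```bash
python3 -c "
from h import *
print(workorder.finish_job())"
```

```text
the job is handed in; nothing more can be done
None
```

I pushed the rack home against the lever housing with the shut fingers, then slid the lever past the first detent to its second stop. I handed the job in at about 13 s with the arm clear of everything.

- **Rack:** the push force rose from about 2 N to 11 N at the expected home position, with the rack's front face at about x −25.5 mm against a nominal −25. The pictures show it flush with the housing and unchanged after the lever push.
- **Lever:** the push ended at 8.7 N against the rigid stop. After I backed off, the scene picture shows the lever staying at the predicted +25 mm position.
- **Bystanders:** the small bottle and timer look unmoved. I did not compare the others before and after, but the arm went nowhere near them.

**Disagreements:**
- **First positions:** the rough points from the scene and side views differed by up to about 3 cm, so I used the close wrist view instead. Its points fit the given sizes to within a few mm, and the detent bars to within 1 mm.
- **Upward force:** about 10 N appeared at the fingers when the rack reached the housing. I took it as friction on the rack's front face. No lifting or tipping shows in the pictures.
- **Last rack reading:** a box drawn round the rack in the final wrist view came out too large (about 88 by 120 mm). It includes the rack's sides and tubes, so I did not rely on it.

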